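Fit the fine lap on the flat lap grinder

ROBOT

A 6-joint arm with a two-finger parallel gripper is mounted at the origin on the work surface. World frame = base frame: x ahead of the robot, y to its left, z up, the work surface at z = 0. Lengths are in m, angles in rad, forces in N, time in s.
With the tool pointing down it reaches from about 0.275 to 0.725 m from the base axis. Payload 15.9 kg.
Tool frame: the origin (TCP) lies at the very end of the fingers, on their centre line; the grasp point (between the pads) lies arm.hold_point_z behind it (arm.hold_point_z is the distance from the TCP to the grasp point, in m); z points along the fingers, y is the line along which they close (so a half turn about z gives the same grasp; the last joint's range is limited). The gripper opens to 85 mm and grips with 20 to 120 N. Pads are 22 mm wide; open, the fingers measure 114 mm over their backs; the gripper's body (76 mm by 85 mm) begins 54 mm behind the grasp point. The pads swing forward as they close: fully open they stand 13 mm farther back than shut.
Start: joints at [-1.211, 0.213, -0.034, 1.323, 0, 1.571], TCP at [0.176, -0.468, 0.231] pointing down, gripper open.
Joint ranges: [-2.98, 2.98], [-0.74, 1.72], [-1.14, 1.35], [-2.1, 2.04], [-1.57, 1.44], [-3.14, 3.14]. Speed limits (rad/s): [1.89, 1.89, 2.39, 2.57, 3.14, 3.14].

INTERFACE

Orientations are given as a unit quaternion [x, y, z, w].
In Python, from plant import arm, cams gives the robot as it stands. The module is installed in compiled form; this text tells all that it offers.
- The arm moves only by the tool move_arm, never from a script. Its argument "commands" is a list of rows, each a list of 6 numbers: the shift along the tool's x, y, z in cm, then the turn, a rotation vector about the tool's x, y, z in rad. In form: [[dx, dy, dz, rx, ry, rz], ...]. A call has 1 to 5 rows; each row shifts and turns the commanded pose from where the row before left it, along the tool's axes as they then stand; what a row does not reach is not made up. A row lasts 1/12 s, in which the tool goes at most 41.7 mm and 7.16 degrees, less where a joint would pass 70% of its speed; a pose out of reach is approached as far as the arm can. A call is refused whole if a number of a shift passes 4.17 or a number of a turn 0.125, either way. A call with a gripper value outside its range is refused whole. "jaw" is the finger opening in cm, from 0 to 8.54, set as the call begins (left out, the last holds). The fingers move at their own pace and stop on an object; the grip force is fixed at half the most. Time passes only in rows, so rows that do not move let the fingers close. It gives the time, the measured TCP pose, the force, the opening and the grip force at its end, in the units of the state.
- arm.get_obs(): the state, without advancing time (a new reading comes with each control period).
- cams.snapshot(name): name is "scene" or "top" or "wrist"; returns a dict with "image" (420x560x3 uint8, blue, green, red), "camera_matrix" (3x3 intrinsics, pixels), "dist_coeffs" ([k1, k2, p1, p2, k3] as OpenCV has them; the pictures are not rectified), "R" (3x3) and "t" (3): a world point X has camera coordinates R X + t. Camera axes: x right, y down, z forward; pixel columns grow to the right and rows downward; lengths in m; the calibration is good to about 2 mm. A picture is of the moment at which its call begins. There is no depth.
- arm.hand_in(): hands the job in; it is judged then, once.
The state is a dict: "clock": time; "joints": joint angles; "qvel": joint speeds; "effort": joint torques, N m; "eef_pos": TCP position; "tool_rot": TCP orientation; "wrist_force": force on the tool from outside, world axes, zero at the start; "wrist_torque": the same for the moment, N m; "grip_width": finger opening in m; "grasp_force": force on a finger pad.
Only numpy, scipy, OpenCV 4.12 (cv2) and the standard library are available. Lean on these libraries where they do the work, as an engineer would, in place of code of your own. Each camera call takes 0.05 s, during which the arm holds its last target. There are 200 camera calls.

TASK

Swing the grinder's clear splash hood up and back past upright so that it stays open by itself. Then take the lap with the blue hub off the sloping draining rack and lower it gently, not dropped, over the grinder's centre shaft and drive pin until it lies flat and fully home on the flange, and let go. Leave the red-hub lap, the jars, stones and spanner where they are.

Things in the scene. Friction and masses are not known exactly. Their poses are not given: they have to be found in the camera images.
- hood (a joint): Hinge of the clear round splash hood (176 mm across, 30 mm deep, 0.25 kg) over the green flat lap grinder's bowl. 0 = shut on the bowl's rim, 1.57 = its plate upright, 1.9 rad = leaning back on its stop. Swings freely: let go, it falls shut below about 1.3 rad and falls open beyond. The hinge line runs level along the machine's back, away from the robot.
- hood_handle (a point): Middle of the hood's black bar handle: a level round bar 10 mm thick, 60 mm long between its two posts' centres and parallel to the hinge line, standing 35 mm above the hood's flat top, near the hood's front edge. Moves with the hood; 173 mm from the hinge line.
- hood_hinge (a point): Middle of the hood's hinge line, 137 mm above the table. With the hood shut the handle lies 160 mm level in front of it (toward the robot's side) and 65 mm above it. From the hinge, the level direction to the handle is the machine's front.
- arbor_seat (a point): Centre of the top of the grinder's drive flange (aluminium disc 84 mm across) where the underside of a seated lap lies; 110 mm above the table, in a white round bowl (inner radius 78 to 82 mm, rim 135 mm above the table). z up along the shaft, x from shaft to drive pin. Flange, shaft and pin turn together with 0.12 N m of friction; x stands within 0.6 rad of the machine's straight back.
- arbor_tip (a point): Tip of the grinder's upright steel centre shaft: 12 mm in diameter, its last 6 mm tapered, standing 42 mm above the flange.
- drive_pin (a point): Tip of the brass drive pin: 6 mm in diameter with a tapered tip, standing 12 mm above the flange, 32 mm from the shaft's axis.
- lap_blue: The lap to fit: disc 125 mm across, 8 mm thick, grey face, with a blue hexagonal hub on it, 36 mm across flats and 26 mm tall; 0.32 kg. Bore 14 mm, right through. Origin: centre of the disc's underside; z out along the hub's axis, x from the axis to the drive hole; two of the hub's flats face +y and -y. At the start it lies hub up on a place of the sloping rack, x up the slope.
- lap_blue_hole (a point): Centre, at the underside, of the lap's drive hole: 8 mm wide, through the 8 mm disc, 32 mm from the bore's axis. The drive pin goes in here.
- lap_blue_hub (a point): Point on the blue hub's axis, 30 mm above the lap's underside (22 mm above its grinding face), a good height to grip it.
- lap_red: A second lap of the same shape and size with a red hub and a brown face, on the rack's other place, 150 mm from the blue one. Not to be used.
- rack: Light grey draining rack fixed to the table, 300 mm wide (its y), 175 mm deep, 102 mm high. Its slope rises at 30 degrees and faces the robot, so the laps' hubs lean 30 degrees toward the robot. Origin: on the table 55 mm in front of the slope's foot, midway; x to its back, up the slope. Lap places at y = +75 and -75 mm, each lap's lower edge on a lip 12 mm high. Two jars on a ledge behind.
- jar_amber: Small amber jar, 32 mm across, 34 mm high, on the rack's back ledge. Origin under its centre.
- jar_green: Small green jar, 32 mm across, 34 mm high, on the rack's back ledge. Origin under its centre.
- pebble: Turquoise pebble, 30 x 24 x 16 mm, lying on a front corner of the grinder's green top, 85 mm above the table. Origin under its centre.
- slab: Cream stone slab, about 85 x 65 x 10 mm, on the table in front of the rack. Origin under its centre.
- jasper_long: Dark red sawn stone bar, 55 x 18 x 18 mm, on the table in front of the rack. Origin under its centre.
- jasper_short: Mauve sawn stone block, 26 x 22 x 18 mm, on the table at the left. Origin under its centre.
- nugget: Turquoise nugget, 55 x 42 x 30 mm, on the table at the right. Origin under its centre.
- spanner: Steel spanner, 160 mm long, lying on the table at the right. Origin under its middle.

How it is judged:
By the outcome, as a careful person would: the job done as asked, in the order asked, and still so for the second after the job is handed in, with the robot touching nothing.
It also fails if it takes over 72 s, if anything falls off the work surface, if the arm or the gripper's body presses on something with over 40 N, if the wrist force passes 120 N, or if a joint passes its speed limit or range.

## Working session

There is one attempt and no reset: what is moved stays moved. The work goes in short steps, Python scripts to look and compute and a tool call to move; the robot and the scene stay as the last step left them, time stands still between calls to the robot, and variables do not carry over. Pictures are saved under pics/ and viewed, at most 10 in all, crops included, and the job is handed in when it is done.

Besides the shell and the picture viewer there is one more tool, called after "Emit:" as name(argument=value, ...), one argument or row to a line, values as JSON. move_arm: Moves the arm, as the interface text tells. Its arguments: {"type":"object","properties":{"commands":{"type":"array"},"jaw":{"type":"number"}},"required":["commands"]}

```bash
mkdir -p pics
cat > h.py <<'E'
import numpy as np, cv2
from scipy.spatial.transform import Rotation as Ro
from plant import arm, cams
def snap(n,f=None):
    s=cams.snapshot(n)
    if f: cv2.imwrite('pics/'+f,s['image'])
    return s
def ray(s,uv):
    p=cv2.undistortPoints(np.array([[uv]],float),s['camera_matrix'],s['dist_coeffs'])[0,0]
    return -s['R'].T@s['t'], s['R'].T@np.array([p[0],p[1],1])
def onz(s,uv,z):
    c,d=ray(s,uv); return c+d*(z-c[2])/d[2]
def tri(s1,a,s2,b):
    c1,d1=ray(s1,a);c2,d2=ray(s2,b)
    k=np.linalg.lstsq(np.c_[d1,-d2],c2-c1,rcond=None)[0]
    return (c1+k[0]*d1+c2+k[1]*d2)/2, np.linalg.norm(c1+k[0]*d1-c2-k[1]*d2)
def proj(s,X):
    return cv2.projectPoints(np.atleast_2d(np.array(X,float)),cv2.Rodrigues(s['R'])[0],s['t'],s['camera_matrix'],s['dist_coeffs'])[0][:,0]
E
python3 - <<'E'
from h import *
import pickle
S={n:snap(n,n+'0.png') for n in('scene','top')}
pickle.dump(S,open('s0.pkl','wb'))
for n in S: print(n,-S[n]['R'].T@S[n]['t'])
o=arm.get_obs();print(o,arm.hold_point_z)
E
```

```text
scene [ 1.09344352 -0.15495677  0.90750504]
top [ 0.41790476 -0.00533289  1.39451606]
{'clock': 0.1, 'joints': array([-1.21100369e+00,  2.13278311e-01, -3.49647845e-02,  1.32347107e+00,
       -2.98070599e-05,  1.57080170e+00]), 'qvel': array([ 0.00040845, -0.00220396,  0.00091154, -0.00060029, -0.00011707,
        0.00059338]), 'effort': array([-2.83070796e-03, -6.87248039e+01,  4.87809598e+01,  1.23038035e-02,
       -2.83551899e-04, -3.18484183e-05]), 'eef_pos': array([ 0.17593221, -0.46772488,  0.23089247]), 'tool_rot': array([ 9.83862625e-01,  1.78924914e-01, -9.67773824e-05, -4.48845604e-04]), 'wrist_force': array([-0.48324014,  0.69322018, -0.93911748]), 'wrist_torque': array([ 0.00335592, -0.02454646, -0.04916797]), 'grasp_force': 0.0, 'grip_width': 0.08533277288003124} 0.0187
```

View pics/scene0.png

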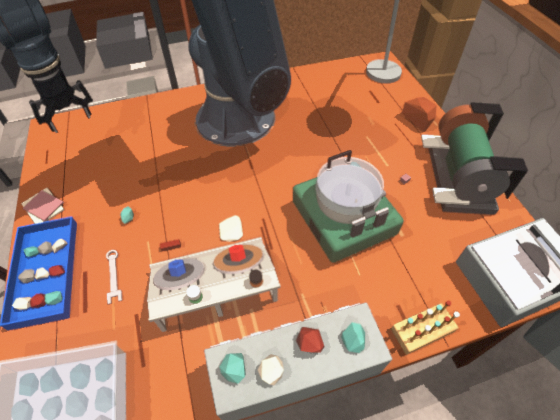

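View pics/top0.png

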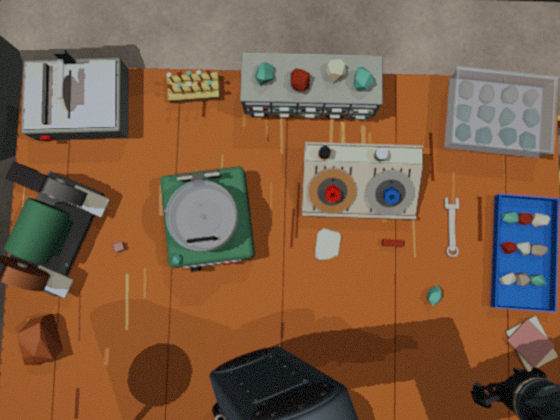

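The scene picture shows the grinder with its handle at about (340,158), the hinge side at (370,220) and the blue hub at (177,268). In the top picture the handle is at (202,239), the bowl at (202,215), the blue hub at (392,196), the red hub at (333,194), and the grinder's back brackets at (197,177). I'll enlarge the grinder and rack next.

Run:
```python
from h import *
import pickle
S=pickle.load(open('s0.pkl','rb'))
t=S['top']['image'];c=S['scene']['image']
r=lambda im,x,y,w,h:cv2.resize(im[y:y+h,x:x+w],(400,300),interpolation=cv2.INTER_CUBIC)
a=np.vstack([np.hstack([r(t,150,165,112,84+0),r(t,298,140,132,99)]),np.hstack([r(c,290,140,120,90),r(c,140,225,148,111)])])
cv2.imwrite('pics/crop.png',a)
# blue hub / red hub blobs
for n in S:
    hsv=cv2.cvtColor(S[n]['image'],cv2.COLOR_BGR2HSV)
    m=cv2.inRange(hsv,(108,150,60),(130,255,255))
    k,l,st,ce=cv2.connectedComponentsWithStats(m)
    print(n,[(st[i].tolist(),ce[i].round(1)) for i in range(1,k) if st[i,4]>30])
```

```text
scene [([0, 218, 73, 108, 3893], array([ 36.4, 271. ]))]
top [([494, 195, 8, 42, 135], array([496.5, 216.1])), ([501, 195, 32, 6, 65], array([516.8, 197. ])), ([548, 199, 11, 29, 130], array([553.7, 213.1])), ([546, 226, 12, 27, 111], array([552., 238.])), ([494, 238, 18, 19, 51], array([499.4, 246.5])), ([491, 249, 12, 57, 183], array([494.7, 278.2])), ([502, 248, 55, 63, 377], array([547.3, 285.4]))]
```

View pics/crop.png

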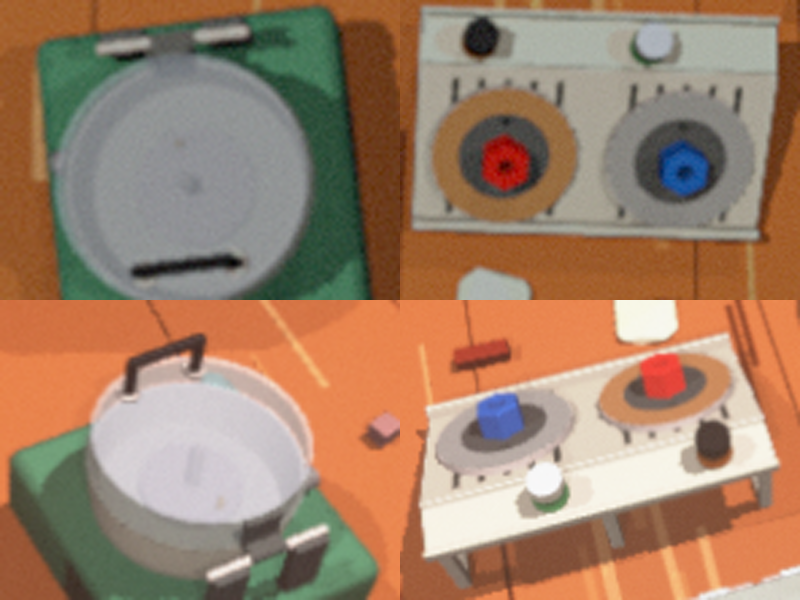

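The crop shows, in full-image pixels:
- **Top view, grinder:** handle ends at (188.4,240.9) and (216.6,238.6), shaft at (203.5,217), pin at (200.4,205), hinge barrels at (184,178) and (212,175).
- **Top view, rack:** blue hub top at (391.7,195.4) with its drive hole up-slope at (391.4,181.6).
- **Scene view:** handle ends at (329,159) and (350,152), blue hub top at (177,263).

Run:
```python
from h import *
import pickle
np.set_printoptions(precision=4,suppress=True)
S=pickle.load(open('s0.pkl','rb'));T,C=S['top'],S['scene']
tg=lambda x,y:(150+x/3.571,165+y/3.571); tr=lambda x,y:(298+(x-400)/3.03,140+y/3.03)
cg=lambda x,y:(290+x/3.333,140+(y-300)/3.333); cr=lambda x,y:(140+(x-400)/2.703,225+(y-300)/2.703)
h1=onz(T,tg(137,271),.202);h2=onz(T,tg(238,263),.202);print('handle ends',h1,h2,(h1+h2)/2)
print('tri',tri(T,tg(137,271),C,cg(199,341)),tri(T,tg(238,263),C,cg(131,366)))
b=[onz(T,tg(*p),.137) for p in((123,47),(222,35))];print('barrels',b,sum(b)/2)
print('shaft',onz(T,tg(191,185),.152),tri(T,tg(191,185),C,cg(197,447)),'pin',onz(T,tg(180,143),.122),tri(T,tg(180,143),C,cg(220,502)))
for n,p,q,hh in(('blue',(684,168),(500,402),(683,126)),('red',(505,163),(661,362),(505,121))):
    print(n,tri(T,tr(*p),C,cr(*q)))
for p in((423,10),(777,20)): print('back',onz(T,tr(*p),.102))
f=[onz(T,tr(*p),.012) for p in((413,228),(760,237))];print('front',f)
```

```text
handle ends [0.463  0.2186 0.202 ] [0.4698 0.1534 0.202 ] [0.4664 0.186  0.202 ]
tri (array([0.4635, 0.2201, 0.2004]), np.float64(0.002640237730588342)) (array([0.4713, 0.1578, 0.1989]), np.float64(0.008239378484988093))
barrels [array([0.6195, 0.2472, 0.137 ]), array([0.6295, 0.1791, 0.137 ])] [0.6245 0.2131 0.137 ]
shaft [0.5239 0.1939 0.152 ] (array([0.5251, 0.1972, 0.1507]), np.float64(0.006653070242379651)) pin [0.5555 0.2075 0.122 ] (array([0.5568, 0.2102, 0.1157]), np.float64(0.0035039385769141613))
blue (array([ 0.5942, -0.2678,  0.0988]), np.float64(0.005324706819554453))
red (array([ 0.595 , -0.1199,  0.0982]), np.float64(0.00344380098312883))
back [ 0.7221 -0.0505  0.102 ]
back [ 0.7208 -0.3476  0.102 ]
front [array([ 0.5465, -0.0488,  0.012 ]), array([ 0.546 , -0.3558,  0.012 ])]
```

```bash
cat >> h.py <<'E'
def plan(p0,R0,p1,R1,n,nd=2):
    """straight rows from pose to pose, printed in tool axes (cm, rad); returns the pose reached"""
    p=np.array(p0,float);R=R0;out=[]
    p1=np.array(p1,float);ps=p.copy();dv=(R1*R0.inv()).as_rotvec()
    for k in range(1,n+1):
        pt=ps+(p1-ps)*k/n;Rt=Ro.from_rotvec(dv*k/n)*R0
        d=np.round(R.inv().apply(pt-p)*100,nd);w=np.round((R.inv()*Rt).as_rotvec(),3)
        p=p+R.apply(d)/100;R=R*Ro.from_rotvec(w);out.append([float(v)+0. for v in [*d,*w]])
    for i in range(0,n,5): print(str(out[i:i+5]).replace('.0,',',').replace('.0]',']'))
    return p,R
def pose():
    o=arm.get_obs();return o['eef_pos'],Ro.from_quat(o['tool_rot'])
def down(yx):  # tool down with tool x at world yaw yx
    c,s=np.cos(yx),np.sin(yx);return Ro.from_matrix(np.array([[c,s,0],[s,-c,0],[0,0,-1]]))
E
python3 - <<'E'
from h import *
p,R=pose()
p,R=plan(p,R,[.30,-.20,.265],down(.85),9)
p,R=plan(p,R,[.466,.186,.265],down(1.719),13)
E
```

```text
[[2.34, -2.3, -0.38, 0, 0, -0.054], [2.46, -2.17, -0.37, 0, 0, -0.055], [2.57, -2.03, -0.38, 0, 0, -0.054], [2.68, -1.89, -0.38, 0, 0, -0.055], [2.78, -1.74, -0.37, 0, 0, -0.054]]
[[2.87, -1.59, -0.38, -0.001, 0, -0.055], [2.95, -1.42, -0.38, 0, 0, -0.054], [3.03, -1.27, -0.38, 0, 0, -0.055], [3.09, -1.09, -0.38, 0, 0, -0.054]]
[[3.07, -1, 0, 0, 0, -0.067], [3.14, -0.79, 0, 0, 0, -0.067], [3.18, -0.59, 0, 0, 0, -0.067], [3.21, -0.36, 0, 0, 0, -0.066], [3.22, -0.16, 0, 0, 0, -0.067]]
[[3.24, 0.06, 0, 0, 0, -0.067], [3.22, 0.28, 0.01, 0, 0, -0.067], [3.19, 0.49, 0, 0, 0, -0.067], [3.15, 0.71, 0, 0, 0, -0.067], [3.1, 0.91, 0, 0, 0, -0.067]]
[[3.04, 1.12, 0, 0, 0, -0.066], [2.95, 1.32, 0, 0, 0, -0.067], [2.85, 1.51, 0, 0, 0, -0.067]]
```

Emit:
move_arm(
  commands=[
    [2.3, -2.3, -0.4, 0, 0, -0.055],
    [2.5, -2.2, -0.4, 0, 0, -0.055],
    [2.6, -2, -0.4, 0, 0, -0.055],
    [2.7, -1.9, -0.4, 0, 0, -0.055],
    [2.8, -1.7, -0.4, 0, 0, -0.055],
  ],
)

```text
clock: 0.52
eef_pos: [0.2457, -0.3174, 0.2512]
tool_rot: [0.95, 0.313, -0.0, -0.0]
wrist_force: [0.9, 0.2, 0.7]
grip_width: 0.0855
grasp_force: 0.0
```

Emit:
move_arm(
  commands=[
    [2.9, -1.6, -0.4, 0, 0, -0.055],
    [2.9, -1.4, -0.4, 0, 0, -0.055],
    [3, -1.3, -0.4, 0, 0, -0.055],
    [3.1, -1.1, -0.4, 0, 0, -0.055],
  ],
)

```text
clock: 0.85
eef_pos: [0.2999, -0.1983, 0.2674]
tool_rot: [0.91, 0.416, -0.0, -0.0]
wrist_force: [0.8, -0.1, 0.0]
grip_width: 0.0852
grasp_force: 0.0
```

Emit:
move_arm(
  commands=[
    [3.1, -1, 0, 0, 0, -0.067],
    [3.1, -0.8, 0, 0, 0, -0.067],
    [3.2, -0.6, 0, 0, 0, -0.067],
    [3.2, -0.4, 0, 0, 0, -0.067],
    [3.2, -0.2, 0, 0, 0, -0.067],
  ],
  jaw=5,
)

```text
clock: 1.27
eef_pos: [0.362, -0.0492, 0.2672]
tool_rot: [0.827, 0.562, -0.0, 0.0]
wrist_force: [0.5, -0.7, 0.9]
grip_width: 0.0501
grasp_force: 0.0
```

Emit:
move_arm(
  commands=[
    [3.2, 0.1, 0, 0, 0, -0.067],
    [3.2, 0.3, 0, 0, 0, -0.067],
    [3.2, 0.5, 0, 0, 0, -0.067],
    [3.1, 0.7, 0, 0, 0, -0.067],
    [3.1, 0.9, 0, 0, 0, -0.067],
  ],
)

```text
clock: 1.68
eef_pos: [0.4252, 0.0985, 0.2671]
tool_rot: [0.722, 0.692, -0.0, -0.0]
wrist_force: [0.8, -0.5, -0.2]
grip_width: 0.0502
grasp_force: 0.0
```

Emit:
move_arm(
  commands=[
    [3, 1.1, 0, 0, 0, -0.067],
    [3, 1.3, 0, 0, 0, -0.067],
    [2.8, 1.5, 0, 0, 0, -0.067],
    [0, 0, 0, 0, 0, 0],
    [0, 0, 0, 0, 0, 0],
  ],
)

```text
clock: 2.1
eef_pos: [0.4622, 0.1869, 0.2664]
tool_rot: [0.649, 0.76, -0.001, -0.0]
wrist_force: [-0.5, 0.5, 0.6]
grip_width: 0.05
grasp_force: 0.0
```

Run:
```python
from h import *
s=snap('wrist','w1.png');p,R=pose();print(p,R.as_matrix().round(3),proj(s,[.466,.186,.202]), proj(s,[[.524,.194,.152],[.6245,.2131,.137]]))
```

```text
[0.46199407 0.1858976  0.26677068] [[-0.155  0.988 -0.001]
 [ 0.988  0.155 -0.001]
 [-0.    -0.001 -1.   ]] [[291.39123136 231.66748327]] [[361.1057542  213.06958189]
 [472.90606689 205.04297099]]
```

View pics/w1.png

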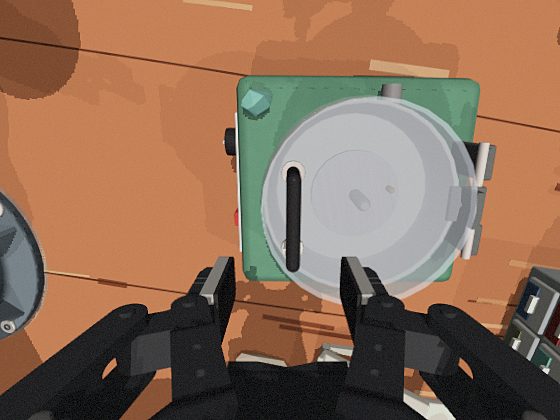

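The wrist view shows the bar from (292,168) to (293,268) aligned with the finger gap, the shaft at about (352,192) to (368,208), and the pin at (390,189).

Run:
```python
from h import *
np.set_printoptions(precision=4,suppress=True)
s=snap('wrist');p,R=pose();print(-s['R'].T@s['t'])
a=onz(s,(292,169),.204);b=onz(s,(293,268),.204);m=(a+b)/2;print(a,b,m)
print('shaft tip',onz(s,(353,192.5),.152),'base',onz(s,(367,208),.11),'pin',onz(s,(390,189),.122))
print('hinge',onz(s,(485,162),.137),onz(s,(468,242),.137))
print('tool delta cm',R.inv().apply(m-p)*100)
```

```text
[0.4519 0.2567 0.4098]
[0.4593 0.2275 0.204 ] [0.4711 0.1592 0.204 ] [0.4652 0.1934 0.204 ]
shaft tip [0.5135 0.2089 0.152 ] base [0.5402 0.1883 0.11  ] pin [0.5534 0.2119 0.122 ]
hinge [0.6232 0.25   0.137 ] [0.6311 0.1775 0.137 ]
tool delta cm [0.7441 0.4481 6.308 ]
```

Emit:
move_arm(
  commands=[
    [0.3, 0.2, 2, 0, 0, 0],
    [0.3, 0.2, 2, 0, 0, 0],
    [0, 0, 2, 0, 0, 0],
    [0, 0, 1.7, 0, 0, 0],
    [0, 0, 0.6, 0, 0, 0],
  ],
)

```text
clock: 2.62
eef_pos: [0.4641, 0.1909, 0.1824]
tool_rot: [0.651, 0.759, -0.001, -0.001]
wrist_force: [-0.0, -0.6, 0.4]
grip_width: 0.0499
grasp_force: 0.0
```

Emit:
move_arm(
  commands=[
    [0, 0, 0, 0, 0, 0],
    [0, 0, 0, 0, 0, 0],
    [0, 0, 0, 0, 0, 0],
    [0, 0, 0, 0, 0, 0],
    [0, 0, 0, 0, 0, 0],
  ],
  jaw=0.5,
)

```text
clock: 3.03
eef_pos: [0.4654, 0.1922, 0.1857]
tool_rot: [0.65, 0.76, 0.0, 0.0]
wrist_force: [-4.2, -3.7, 8.3]
grip_width: 0.0081
grasp_force: 58.6
```

Run:
```python
from h import *
o=arm.get_obs();print(o['eef_pos'],o['wrist_force'],o['grip_width'],o['grasp_force'])
a=.386;r=17.3;n=20;th=np.linspace(0,1.48,n+1)+a
y=-r*np.cos(th);z=-r*np.sin(th)
print(np.c_[np.diff(y),np.diff(z)].round(2).tolist())
```

```text
[0.46539677 0.19220868 0.18565124] [-4.23498105 -3.69845901  8.29688886] 0.008062099706590938 58.59287738800049
[[0.53, -1.17], [0.61, -1.13], [0.69, -1.08], [0.77, -1.02], [0.84, -0.96], [0.91, -0.9], [0.98, -0.83], [1.03, -0.75], [1.09, -0.68], [1.13, -0.59], [1.17, -0.51], [1.21, -0.42], [1.24, -0.33], [1.26, -0.24], [1.27, -0.14], [1.28, -0.05], [1.28, 0.05], [1.27, 0.14], [1.26, 0.23], [1.24, 0.33]]
```

Emit:
move_arm(
  commands=[
    [0, 0.53, -1.17, 0, 0, 0],
    [0, 0.61, -1.13, 0, 0, 0],
    [0, 0.69, -1.08, 0, 0, 0],
    [0, 0.77, -1.02, 0, 0, 0],
    [0, 0.84, -0.96, 0, 0, 0],
  ],
)

```text
clock: 3.45
eef_pos: [0.4983, 0.1972, 0.2394]
tool_rot: [0.65, 0.76, -0.001, -0.0]
wrist_force: [-15.2, -5.7, 10.9]
grip_width: 0.0082
grasp_force: 59.1
```

Run:
```python
from h import *
o=arm.get_obs();print(o['eef_pos'],o['wrist_force'],o['wrist_torque'],o['grip_width'],o['grasp_force'])
```

```text
[0.49831159 0.19721235 0.23935743] [-15.15290279  -5.65509482  10.93876271] [-0.93292881  3.19851417 -0.03761114] 0.008183400268342016 59.14933383464813
```

Emit:
move_arm(
  commands=[
    [0, 0.8, -1, 0, 0, 0],
    [0, 0.9, -0.9, 0, 0, 0],
    [0, 1, -0.8, 0, 0, 0],
    [0, 1.05, -0.75, 0, 0, 0],
    [0, 1.1, -0.65, 0, 0, 0],
  ],
)

```text
clock: 3.87
eef_pos: [0.548, 0.2047, 0.2791]
tool_rot: [0.65, 0.76, -0.0, 0.0]
wrist_force: [8.3, -0.8, -21.2]
grip_width: 0.0073
grasp_force: 58.0
```

Run:
```python
from h import *
o=arm.get_obs();print(o['eef_pos'],o['wrist_force'],o['wrist_torque'],o['grip_width'],o['grasp_force'])
cv2.imwrite('pics/s2.png',cv2.resize(snap('scene')['image'][100:300,260:460],(600,600),interpolation=cv2.INTER_CUBIC))
```

```text
[0.54797335 0.2047012  0.27909753] [  8.31395306  -0.81418266 -21.17702845] [-0.23800629 -1.5890476  -0.01390411] 0.007261790017570483 57.97569036483765
```

View pics/s2.png

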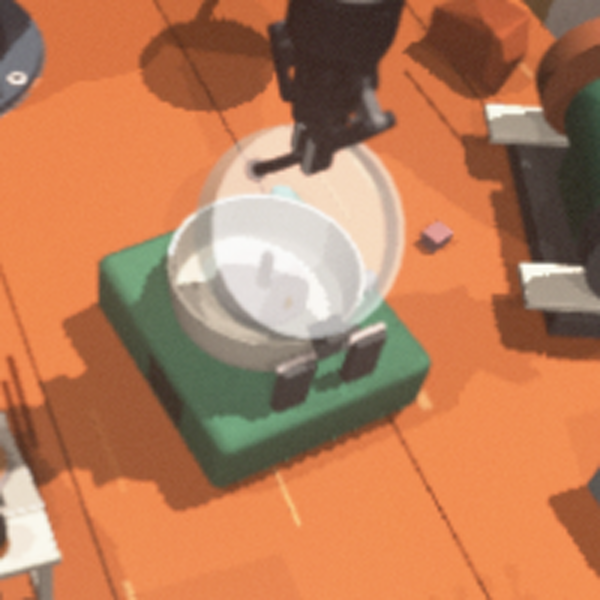

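The hood is about 40° up, still held at the handle near (310,160) of the crop.

Emit:
move_arm(
  commands=[
    [0, 1.35, -0.05, 0, 0, 0],
    [0, 1.25, -0.4, 0, 0, 0],
    [0, 1.25, -0.35, 0, 0, 0],
    [0, 1.3, -0.25, 0, 0, 0],
    [0, 1.3, -0.15, 0, 0, 0],
  ],
)

```text
clock: 4.33
eef_pos: [0.6117, 0.2149, 0.2939]
tool_rot: [0.65, 0.76, 0.002, 0.001]
wrist_force: [-2.2, -4.8, -4.1]
grip_width: 0.008
grasp_force: 62.8
```

Run:
```python
from h import *
o=arm.get_obs();print(o['eef_pos'],o['wrist_force'],o['wrist_torque'],o['grip_width'],o['grasp_force'])
```

```text
[0.6116681  0.21490905 0.29385763] [-2.2187607  -4.75988216 -4.11571658] [-0.77200652  0.52337226 -0.08653283] 0.007961557986600365 62.80770778656006
```

Emit:
move_arm(
  commands=[
    [0, 1.3, 0, 0, 0, 0],
    [0, 1.3, 0.05, 0, 0, 0],
    [0, 1.3, 0.15, 0, 0, 0],
    [0, 1.3, 0.25, 0, 0, 0],
    [0, 1.2, 0.33, 0, 0, 0],
  ],
)

```text
clock: 4.75
eef_pos: [0.6749, 0.2243, 0.2843]
tool_rot: [0.65, 0.76, 0.0, 0.001]
wrist_force: [0.3, -2.8, 5.4]
grip_width: 0.0072
grasp_force: 67.9
```

Run:
```python
from h import *
o=arm.get_obs();print(o['joints'],o['eef_pos'],o['wrist_force'],o['wrist_torque'],o['grip_width'],o['grasp_force'])
a=snap('scene')['image'][80:280,260:460];b=snap('wrist')['image']
cv2.imwrite('pics/s3.png',np.hstack([cv2.resize(a,(400,400),interpolation=cv2.INTER_CUBIC),cv2.resize(b,(400,300)) .repeat(1,0) if 0 else cv2.copyMakeBorder(cv2.resize(b,(400,300)),0,100,0,0,0)]))
```

```text
[ 3.21347101e-01  7.78414490e-01  9.97343147e-01  1.78813018e+00
 -9.81846415e-04  1.73777351e+00] [0.67486383 0.22432553 0.28431457] [ 0.31673836 -2.8347233   5.38886604] [-0.77272087  0.19519013 -0.01556062] 0.007206311327451977 67.91561365127563
```

View pics/s3.png

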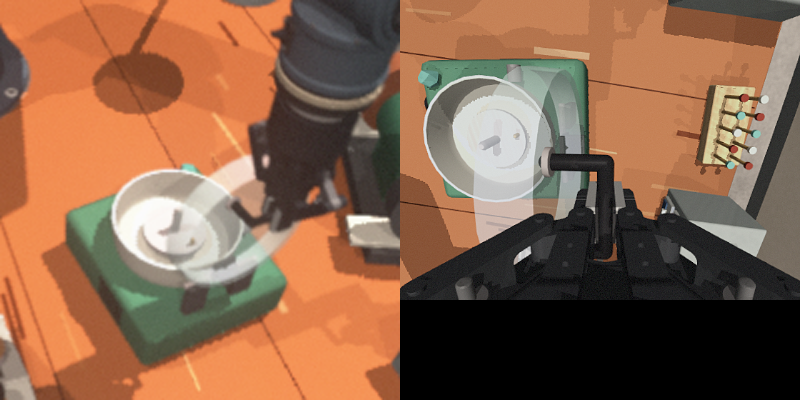

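The hood is just short of upright, about 1.48 rad, with the bar at (600,200) held between the fingers. I'll nudge it back a little further, then open slightly and lift clear.

Emit:
move_arm(
  commands=[
    [0, 1.2, 0.4, 0, 0, 0],
    [0, 0, 0, 0, 0, 0],
  ],
)

```text
clock: 5.02
eef_pos: [0.6876, 0.2263, 0.279]
tool_rot: [0.651, 0.759, 0.0, 0.001]
wrist_force: [2.2, -3.2, 0.4]
grip_width: 0.0076
grasp_force: 68.7
```

Emit:
move_arm(
  commands=[
    [0, 0, 0, 0, 0, 0],
    [0, 0, 0, 0, 0, 0],
    [0, 0, -0.8, 0, 0, 0],
    [0, 0, -1.5, 0, 0, 0],
    [0, 0, -2, 0, 0, 0],
  ],
  jaw=2.6,
)

```text
clock: 5.43
eef_pos: [0.664, 0.2197, 0.3181]
tool_rot: [0.65, 0.76, -0.008, -0.005]
wrist_force: [-95.5, -32.2, -3.9]
grip_width: 0.0258
grasp_force: 0.0
```

Emit:
move_arm(
  commands=[
    [0, 0, -3, 0, 0, 0],
    [0, 0, -3, 0, 0, 0],
    [0, 0, 0, 0, 0, 0],
    [0, 0, 0, 0, 0, 0],
  ],
)

```text
clock: 5.77
eef_pos: [0.6588, 0.2179, 0.3584]
tool_rot: [0.65, 0.76, 0.017, 0.01]
wrist_force: [-0.1, 1.3, -0.6]
grip_width: 0.0256
grasp_force: 0.0
```

Run:
```python
from h import *
import pickle
o=arm.get_obs();print(o['joints'],o['eef_pos'],o['wrist_force'])
S={n:snap(n) for n in('scene','top','wrist')};pickle.dump(S,open('s1.pkl','wb'))
a=S['scene']['image'][80:280,260:460];b=S['wrist']['image']
cv2.imwrite('pics/s4.png',np.hstack([cv2.resize(a,(400,400),interpolation=cv2.INTER_CUBIC),cv2.copyMakeBorder(cv2.resize(b,(400,300)),0,100,0,0,0)]))
```

```text
[3.19407210e-01 8.47629217e-01 1.35279642e+00 2.03681533e+00
 1.43056560e-04 1.73514185e+00] [0.65884804 0.21794945 0.3583655 ] [-0.1325622   1.30523485 -0.63810209]
```

View pics/s4.png

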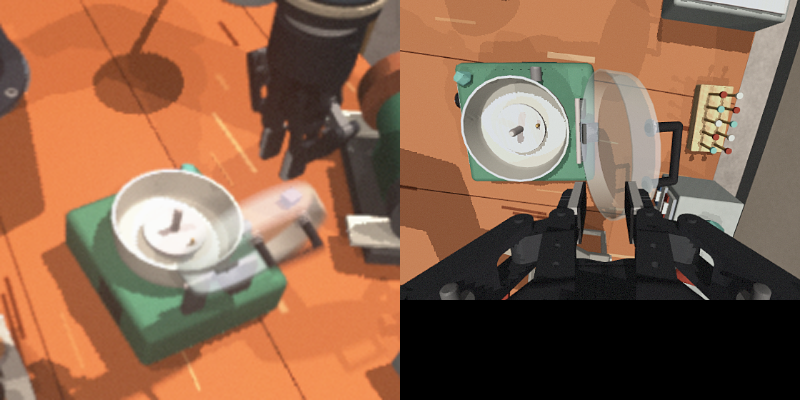

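The hood is lying back open (blurred in the crop while settling) and the arm is clear. The bowl, shaft and pin are now uncovered. I'll move so the wrist camera is over the shaft.

Emit:
move_arm(
  commands=[
    [-1, -2.6, 0, 0, 0, 0],
    [-1.5, -2.6, 0.8, 0, 0, 0],
    [-1.6, -2.6, 1.5, 0, 0, 0],
    [-1.7, -2.7, 1.7, 0, 0, 0],
    [-1.6, -2.7, 1.8, 0, 0, 0],
  ],
)

```text
clock: 6.33
eef_pos: [0.6121, 0.1747, 0.3292]
tool_rot: [0.65, 0.76, 0.015, 0.009]
wrist_force: [0.8, -0.1, 0.7]
grip_width: 0.026
grasp_force: 0.0
```

Emit:
move_arm(
  commands=[
    [0, 0, 0, 0, 0, 0],
    [0, 0, 0, 0, 0, 0],
    [0, 0, 0, 0, 0, 0],
  ],
  jaw=8.5,
)

```text
clock: 6.58
eef_pos: [0.6132, 0.1752, 0.3308]
tool_rot: [0.65, 0.76, 0.016, 0.01]
wrist_force: [0.1, 1.5, 0.1]
grip_width: 0.0615
grasp_force: 0.0
```

Run:
```python
from h import *
import pickle
o=arm.get_obs();print(o['joints'],o['eef_pos'],o['wrist_force'])
S={n:snap(n) for n in('scene','top','wrist')};pickle.dump(S,open('s2.pkl','wb'))
print(proj(S['wrist'],[[.53,.195,.152],[.53,.195,.11]]))
w=S['wrist']['image']
u,v=proj(S['wrist'],[[.53,.195,.13]])[0].astype(int);u0=max(u-100,0);v0=max(v-75,0);print(u0,v0)
a=cv2.resize(w[v0:v0+150,u0:u0+200],(600,450),interpolation=cv2.INTER_CUBIC)
cv2.imwrite('pics/s5.png',a)
```

```text
[2.77507097e-01 5.18909561e-01 6.58390554e-01 1.67344735e+00
 1.59675766e-03 1.69342199e+00] [0.61320676 0.17520035 0.33082603] [0.08622335 1.47568354 0.09631424]
[[198.76850684 163.05833086]
 [207.30974486 158.48988238]]
103 85
```

View pics/s5.png

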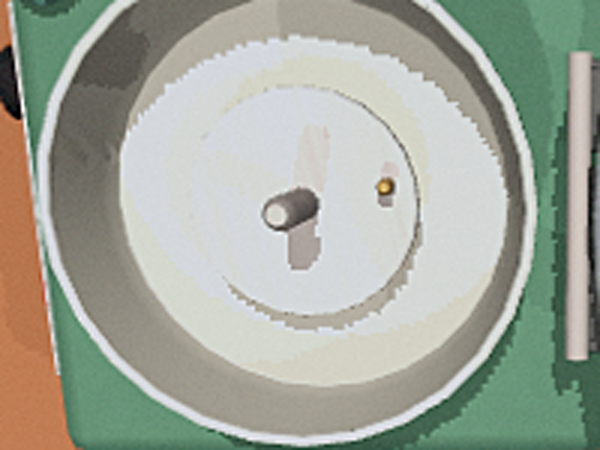

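The crop shows the shaft tip at (276,213), its base at (305,201), the brass pin at (385,185), and the bowl rim spanning 40 to 535 horizontally with its bottom at 445.

Run:
```python
from h import *
import pickle
np.set_printoptions(precision=4,suppress=True)
S=pickle.load(open('s2.pkl','rb'));W=S['wrist'];T=S['top'];C=S['scene']
f=lambda x,y:(103+x/3,85+y/3)
t=onz(W,f(276,213),.152);b=onz(W,f(305,201),.11);pn=onz(W,f(385,186),.121)
print('tip',t,'base',b,'pin',pn,'d',pn-t,np.linalg.norm((pn-t)[:2]),np.arctan2(*(pn-t)[1::-1]))
p,R=pose();print(p,R.as_matrix())
# shaft, lap from the wrist; rim centre from the top
k=onz(W,f(573,55),.137),onz(W,f(573,358),.137);print('hinge',k)
# blue hub in top/scene HSV, tight
for n,r in(('top',(370,170,50,50)),('scene',(150,240,60,50))):
    im=S[n]['image'];h=cv2.cvtColor(im,cv2.COLOR_BGR2HSV);x,y,w,hh=r
    m=cv2.inRange(h[y:y+hh,x:x+w],(95,140,60),(130,255,255));ys,xs=np.nonzero(m)
    print(n,len(xs),x+xs.mean(),y+ys.mean(),x+xs.min(),x+xs.max(),y+ys.min(),y+ys.max())
    # grey
```

```text
tip [0.5258 0.2014 0.152 ] base [0.5265 0.2017 0.11  ] pin [0.5563 0.2125 0.121 ] d [ 0.0305  0.0112 -0.031 ] 0.03248577387798937 0.3505168217336343
[0.6139 0.1756 0.3308] [[-0.1548  0.9873  0.0358]
 [ 0.9879  0.1545  0.0118]
 [ 0.0062  0.0372 -0.9993]]
hinge (array([0.6148, 0.266 , 0.137 ]), array([0.6314, 0.1636, 0.137 ]))
top 218 391.1467889908257 195.26605504587155 384 399 187 203
scene 51 173.58823529411765 265.7843137254902 170 177 261 271
```

Run:
```python
from h import *
import pickle
np.set_printoptions(precision=4,suppress=True)
S=pickle.load(open('s2.pkl','rb'));W=S['wrist'];T=S['top']
f=lambda x,y:(103+x/3,85+y/3)
print('rim',[onz(W,f(*q),.135) for q in((40,198),(535,198),(288,445))])
S1=pickle.load(open('s1.pkl','rb'))
w=cv2.imread('pics/w1.png');g=cv2.cvtColor(S1['wrist']['image'],cv2.COLOR_BGR2GRAY)
# second wrist view (s1): pin brass blob
for Q in(S1['wrist'],W):
    h=cv2.cvtColor(Q['image'],cv2.COLOR_BGR2HSV)
    u,v=proj(Q,[.5563,.2125,.121])[0].astype(int)
    ys,xs=np.nonzero(cv2.inRange(h[v-10:v+11,u-10:u+11],(8,90,60),(30,255,255)))
    if len(xs):
        q=(u-10+xs.mean(),v-10+ys.mean());print(len(xs),q,'pin',onz(Q,q,.120),-Q['R'].T@Q['t'])
print('prediction in top: ',proj(T,[[.526,.2015,.152],[.5563,.2125,.122]]))
# rack approach
p,R=pose()
p,R=plan(p,R,[.50,.10,.33],down(1.35),5)
p,R=plan(p,R,[.505,-.16,.33],down(.2),9)
```

```text
rim [array([0.4417, 0.1923, 0.135 ]), array([0.6095, 0.2175, 0.135 ]), array([0.533 , 0.1153, 0.135 ])]
25 (np.float64(192.16), np.float64(175.24)) pin [0.5562 0.2131 0.12  ] [0.6441 0.2871 0.4997]
23 (np.float64(231.1304347826087), np.float64(146.7826086956522)) pin [0.5559 0.2126 0.12  ] [0.5985 0.2446 0.4743]
prediction in top:  [[200.3727 215.8438]
 [198.4141 204.6614]]
[[-1.14, -2.48, -0.08, 0.007, -0.003, 0.075], [-1.33, -2.39, -0.07, 0.007, -0.002, 0.075], [-1.5, -2.29, -0.04, 0.007, -0.003, 0.076], [-1.66, -2.17, -0.03, 0.007, -0.003, 0.075], [-1.83, -2.03, 0, 0.008, -0.002, 0.075]]
[[-2.81, 0.69, 0, 0, 0, 0.128], [-2.69, 1.04, 0, 0, 0, 0.128], [-2.54, 1.37, 0, 0, 0, 0.127], [-2.35, 1.69, 0, 0, 0, 0.128], [-2.11, 1.97, 0, 0, 0, 0.128]]
[[-1.85, 2.23, 0, 0, 0, 0.128], [-1.54, 2.44, 0, 0, 0, 0.127], [-1.22, 2.62, -0.01, 0, 0, 0.128], [-0.88, 2.75, 0, 0, 0, 0.128]]
```

```bash
cat >> h.py <<'E'
GR=Ro.from_matrix(np.array([[-.8660254,0,.5],[0,1,0],[-.5,0,-.8660254]]))
E
python3 - <<'E'
from h import *
p,R=pose()
p,R=plan(p,R,[.50,0.0,.31],down(2.5),8)
p,R=plan(p,R,[.545,-.268,.183],GR,11)
print(p,R.as_matrix())
E
```

```text
[[-1.95, -1.75, 0.18, 0.005, 0.001, -0.097], [-1.77, -1.94, 0.19, 0.004, 0.001, -0.096], [-1.58, -2.09, 0.2, 0.005, 0.001, -0.097], [-1.37, -2.24, 0.2, 0.005, 0.001, -0.097], [-1.14, -2.35, 0.22, 0.004, 0.001, -0.097]]
[[-0.91, -2.46, 0.22, 0.005, 0.001, -0.096], [-0.67, -2.53, 0.24, 0.005, 0.002, -0.097], [-0.43, -2.58, 0.25, 0.005, 0.001, -0.097]]
[[-1.79, -1.71, 1.15, -0.015, -0.046, -0.057], [-1.63, -1.82, 1.21, -0.016, -0.046, -0.057], [-1.46, -1.93, 1.25, -0.015, -0.046, -0.057], [-1.3, -2.03, 1.28, -0.015, -0.046, -0.057], [-1.12, -2.11, 1.31, -0.015, -0.046, -0.057]]
[[-0.93, -2.2, 1.32, -0.016, -0.046, -0.057], [-0.75, -2.26, 1.32, -0.015, -0.046, -0.057], [-0.56, -2.32, 1.32, -0.015, -0.046, -0.057], [-0.36, -2.37, 1.31, -0.015, -0.046, -0.057], [-0.16, -2.4, 1.28, -0.016, -0.046, -0.056]]
[[0.02, -2.43, 1.24, -0.015, -0.046, -0.057]]
[ 0.54500659 -0.26803534  0.18304196] [[-8.65987706e-01  3.71183681e-04  5.00065151e-01]
 [ 4.07149410e-04  9.99999916e-01 -3.71896874e-05]
 [-5.00065123e-01  1.71395419e-04 -8.65987785e-01]]
```

Emit:
move_arm(
  commands=[
    [-1.95, -1.75, 0.2, 0.005, 0.001, -0.097],
    [-1.75, -1.95, 0.2, 0.005, 0.001, -0.097],
    [-1.6, -2.1, 0.2, 0.005, 0.001, -0.097],
    [-1.35, -2.25, 0.2, 0.005, 0.001, -0.097],
    [-1.15, -2.35, 0.2, 0.005, 0.001, -0.097],
  ],
)

```text
clock: 7.15
eef_pos: [0.5415, 0.0647, 0.3176]
tool_rot: [0.446, 0.895, 0.005, 0.003]
wrist_force: [0.9, -0.7, 0.4]
grip_width: 0.0852
grasp_force: 0.0
```

Emit:
move_arm(
  commands=[
    [-0.9, -2.45, 0.2, 0.005, 0.001, -0.097],
    [-0.65, -2.55, 0.25, 0.005, 0.001, -0.097],
    [-0.45, -2.6, 0.25, 0.005, 0.001, -0.097],
  ],
)

```text
clock: 7.4
eef_pos: [0.4988, -0.0015, 0.3103]
tool_rot: [0.312, 0.95, -0.001, -0.001]
wrist_force: [0.4, -0.9, 0.3]
grip_width: 0.0851
grasp_force: 0.0
```

Emit:
move_arm(
  commands=[
    [-1.8, -1.7, 1.15, -0.015, -0.046, -0.057],
    [-1.65, -1.8, 1.2, -0.015, -0.046, -0.057],
    [-1.45, -1.95, 1.25, -0.015, -0.046, -0.057],
    [-1.3, -2.05, 1.3, -0.015, -0.046, -0.057],
    [-1.1, -2.1, 1.3, -0.015, -0.046, -0.057],
  ],
  jaw=6,
)

```text
clock: 7.82
eef_pos: [0.5203, -0.1241, 0.253]
tool_rot: [0.173, 0.978, -0.002, 0.121]
wrist_force: [0.8, -0.4, -0.4]
grip_width: 0.0601
grasp_force: 0.0
```

Emit:
move_arm(
  commands=[
    [-0.95, -2.2, 1.3, -0.015, -0.046, -0.057],
    [-0.75, -2.25, 1.3, -0.015, -0.046, -0.057],
    [-0.55, -2.3, 1.3, -0.015, -0.046, -0.057],
    [-0.35, -2.35, 1.3, -0.015, -0.046, -0.057],
    [-0.15, -2.4, 1.3, -0.015, -0.046, -0.057],
  ],
)

```text
clock: 8.23
eef_pos: [0.5404, -0.2461, 0.1964]
tool_rot: [0.026, 0.971, -0.003, 0.237]
wrist_force: [0.5, 0.0, 0.1]
grip_width: 0.06
grasp_force: 0.0
```

Emit:
move_arm(
  commands=[
    [0, -2.4, 1.25, -0.015, -0.046, -0.057],
    [0, 0, 0, 0, 0, 0],
    [0, 0, 0, 0, 0, 0],
    [0, 0, 0, 0, 0, 0],
  ],
)

```text
clock: 8.57
eef_pos: [0.5443, -0.2689, 0.1849]
tool_rot: [-0.001, 0.966, -0.002, 0.257]
wrist_force: [0.3, 0.0, -0.4]
grip_width: 0.0597
grasp_force: 0.0
```

Run:
```python
from h import *
import pickle
np.set_printoptions(precision=4,suppress=True)
s=snap('wrist','w3.png');pickle.dump(s,open('w3.pkl','wb'))
o=arm.get_obs();p,R=pose();print(p,o['joints']);print(R.as_matrix())
print('cam',-s['R'].T@s['t'],'expected hub top',proj(s,[.594,-.268,.0988]))
h=cv2.cvtColor(s['image'],cv2.COLOR_BGR2HSV);m=cv2.inRange(h,(100,130,40),(130,255,255))
k,l,st,ce=cv2.connectedComponentsWithStats(m);print([(st[i].tolist(),ce[i].round(1)) for i in range(1,k) if st[i,4]>100])
```

```text
[ 0.5444 -0.2684  0.1851] [-0.6036  0.0796 -0.4541  0.5942  0.2827 -0.5424]
[[-0.8676 -0.0014  0.4972]
 [-0.0039  1.     -0.004 ]
 [-0.4972 -0.0054 -0.8676]]
cam [ 0.4129 -0.2674  0.2741] expected hub top [[287.2119 213.6099]]
[([263, 174, 46, 55, 1857], array([285.1, 201. ]))]
```

View pics/w3.png

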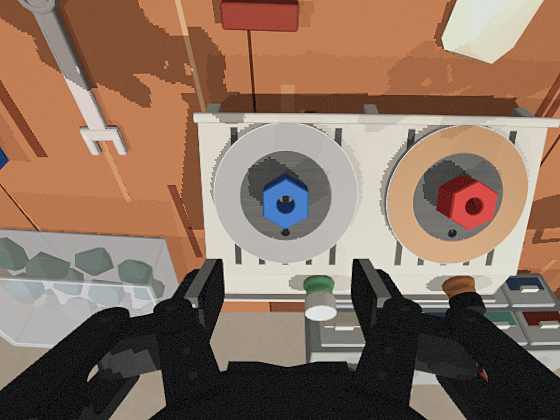

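The wrist view shows the blue hub's bore at (286,205), its drive hole at (285,232), and the disc spanning 214–359 by 123–263. The flats are parallel to the pads.

Run:
```python
from h import *
import pickle
from scipy.optimize import least_squares
np.set_printoptions(precision=4,suppress=True)
s=pickle.load(open('w3.pkl','rb'))
u=np.array([.866,0,.5]);n=np.array([-.5,0,.866]);y=np.array([0,1.,0])
ofs=np.array([.034*n,.008*n+.032*u,.008*n-.0625*u,.008*n+.0625*u,.008*n+.0625*y,.008*n-.0625*y])
px=np.array([(286,204.5),(285,232),(286,123),(286,263),(214,193),(359,193)],float)
def f(q):
    c,a=q[:3],q[3]
    O=ofs@Ro.from_euler('z',a).as_matrix().T
    e=proj(s,c+O)-px; e[2:4,0]=0; e[4:6,1]=0; return e.ravel()
r=least_squares(f,[.611,-.268,.07,0]);print(r.x,f(r.x).round(1))
c=r.x[:3];p,R=pose()
g=c+.031*n;tcp=g+.0187*-n
print('grasp',g,'tcp',tcp,'tool cm',GR.inv().apply(tcp-p)*100, 'turn',(R.inv()*GR).as_rotvec())
```

```text
[ 0.532  -0.2682  0.1382  4.4296] [ 32.5  28.4 -44.8 -24.5   0.   58.6   0.  -43.3  52.5   0.  -21.2   0. ]
grasp [ 0.5165 -0.2682  0.165 ] tcp [ 0.5259 -0.2682  0.1489] tool cm [3.4195 0.0174 2.2117] turn [-0.004  -0.0032  0.0039]
```

Run:
```python
from h import *
import pickle
from scipy.optimize import least_squares
np.set_printoptions(precision=4,suppress=True)
s=pickle.load(open('w3.pkl','rb'))
u=np.array([.866,0,.5]);n=np.array([-.5,0,.866]);y=np.array([0,1.,0])
ofs=np.array([.034*n,.008*n+.032*u,.008*n-.0625*u,.008*n+.0625*u,.008*n+.0625*y,.008*n-.0625*y])
px=np.array([(286,204.5),(285,232),(286,123),(286,263),(359,193),(214,193)],float)
def f(q):
    e=proj(s,q[:3]+ofs@Ro.from_euler('z',q[3]).as_matrix().T)-px; e[2:4,0]=0; e[4:6,1]=0; return e.ravel()
r=least_squares(f,[.611,-.268,.07,0]);print(r.x,f(r.x).round(1))
c=r.x[:3];p,R=pose()
tcp=c+.031*n-.0187*n
print('tcp',tcp,'tool cm',GR.inv().apply(tcp-p)*100, 'turn',(R.inv()*GR).as_rotvec())
```

```text
[ 0.6079 -0.2691  0.0625 -0.0201] [ 0.3  0.1  0.5  0.1  0.  -0.5  0.   0.4 -1.   0.   0.1  0. ]
tcp [ 0.6017 -0.2691  0.0731] tool cm [ 0.6383 -0.0639 12.5596] turn [-0.004  -0.0032  0.0039]
```

Emit:
move_arm(
  commands=[
    [0.3, 0, 2.5, -0.004, -0.003, 0.004],
    [0.3, 0, 2.5, 0, 0, 0],
    [0, 0, 2.5, 0, 0, 0],
    [0, 0, 2, 0, 0, 0],
    [0, 0, 1.2, 0, 0, 0],
  ],
)

```text
clock: 9.03
eef_pos: [0.5929, -0.2672, 0.0872]
tool_rot: [-0.001, 0.966, 0.001, 0.258]
wrist_force: [-0.2, -0.4, -0.4]
grip_width: 0.0598
grasp_force: 0.0
```

Emit:
move_arm(
  commands=[
    [0, 0, 0.7, 0, 0, 0],
    [0, 0, 0.5, 0, 0, 0],
    [0, 0, 0.4, 0, 0, 0],
    [0, 0, 0, 0, 0, 0],
  ],
)

```text
clock: 9.37
eef_pos: [0.6001, -0.2684, 0.0748]
tool_rot: [-0.0, 0.966, 0.0, 0.259]
wrist_force: [-0.5, 0.5, -0.6]
grip_width: 0.0602
grasp_force: 0.0
```

Emit:
move_arm(
  commands=[
    [0, 0, 0, 0, 0, 0],
    [0, 0, 0, 0, 0, 0],
    [0, 0, 0, 0, 0, 0],
    [0, 0, 0, 0, 0, 0],
    [0, 0, 0, 0, 0, 0],
  ],
  jaw=2.5,
)

```text
clock: 9.78
eef_pos: [0.5997, -0.2691, 0.0757]
tool_rot: [0.0, 0.966, -0.0, 0.259]
wrist_force: [-5.7, 0.4, 8.4]
grip_width: 0.0346
grasp_force: 60.0
```

Run:
```python
from h import *
np.set_printoptions(precision=4,suppress=True)
o=arm.get_obs();p,R=pose();print(p,o['wrist_force'],o['wrist_torque'],o['grip_width'],o['grasp_force'],(R.inv()*GR).as_rotvec())
n=np.array([-.5,0,.866]);print('lap rel tool',R.inv().apply(np.array([.6079,-.2691,.0625])-p)*100)
```

```text
[ 0.5997 -0.2691  0.0757] [-5.7432  0.4173  8.383 ] [0.003  0.7573 0.1651] 0.03456051604181315 60.01322483716649 [-0.0006  0.0005 -0.0001]
lap rel tool [-0.0469 -0.0022  1.5535]
```

Emit:
move_arm(
  commands=[
    [0, 0, -0.8, 0, 0, 0],
    [0, 0, -1.5, 0, 0, 0],
    [0, 0, -2, 0, 0, 0],
    [0, 0, -2.5, 0, 0, 0],
    [0, 0, -2.5, 0, 0, 0],
  ],
)

```text
clock: 10.2
eef_pos: [0.5518, -0.2683, 0.1557]
tool_rot: [0.0, 0.966, 0.0, 0.258]
wrist_force: [0.3, -1.4, -2.2]
grip_width: 0.0346
grasp_force: 61.1
```

Run:
```python
from h import *
o=arm.get_obs();p,R=pose();print(p,o['wrist_force'],o['grip_width'])
p,R=plan(p,R,[.53,-.15,.24],Ro.from_rotvec((down(3.49)*R.inv()).as_rotvec()*.35)*R,6)
p,R=plan(p,R,[.526,.2015,.235],down(3.49),14)
print(p,R.as_matrix())
```

```text
[ 0.55184703 -0.26828087  0.15572656] [ 0.31145444 -1.44249738 -2.22935466] 0.0346104039999945
[[-0.38, 1.97, -1.4, -0.005, 0.03, -0.02], [-0.38, 1.97, -1.4, -0.006, 0.03, -0.02], [-0.38, 1.98, -1.4, -0.005, 0.03, -0.02], [-0.38, 1.97, -1.4, -0.005, 0.031, -0.02], [-0.37, 1.97, -1.4, -0.005, 0.03, -0.019]]
[[-0.37, 1.97, -1.4, -0.006, 0.03, -0.02]]
[[-0.26, 2.5, 0.08, -0.004, 0.024, -0.016], [-0.31, 2.49, 0.08, -0.004, 0.024, -0.016], [-0.35, 2.48, 0.08, -0.004, 0.024, -0.016], [-0.39, 2.48, 0.09, -0.005, 0.024, -0.015], [-0.42, 2.48, 0.09, -0.004, 0.024, -0.016]]
[[-0.47, 2.46, 0.08, -0.004, 0.024, -0.016], [-0.51, 2.46, 0.09, -0.004, 0.024, -0.016], [-0.56, 2.45, 0.08, -0.004, 0.024, -0.016], [-0.59, 2.44, 0.08, -0.004, 0.024, -0.016], [-0.63, 2.42, 0.07, -0.004, 0.024, -0.015]]
[[-0.68, 2.42, 0.07, -0.005, 0.024, -0.016], [-0.71, 2.41, 0.06, -0.004, 0.024, -0.016], [-0.75, 2.4, 0.06, -0.004, 0.024, -0.016], [-0.79, 2.38, 0.04, -0.004, 0.024, -0.016]]
[0.52596026 0.20149999 0.23501453] [[-9.39828270e-01 -3.41647023e-01 -3.65949786e-04]
 [-3.41647020e-01  9.39828340e-01 -7.30222616e-05]
 [ 3.68877818e-04  5.63972680e-05 -9.99999930e-01]]
```

Emit:
move_arm(
  commands=[
    [-0.4, 1.95, -1.4, -0.005, 0.03, -0.02],
    [-0.4, 1.95, -1.4, -0.005, 0.03, -0.02],
    [-0.4, 2, -1.4, -0.005, 0.03, -0.02],
    [-0.35, 2, -1.4, -0.005, 0.03, -0.02],
    [-0.35, 1.95, -1.4, -0.005, 0.03, -0.02],
  ],
)

```text
clock: 10.62
eef_pos: [0.5339, -0.1693, 0.2265]
tool_rot: [-0.052, 0.981, -0.001, 0.184]
wrist_force: [0.7, -0.4, -3.4]
grip_width: 0.0345
grasp_force: 61.1
```

Emit:
move_arm(
  commands=[
    [-0.35, 1.95, -1.4, -0.005, 0.03, -0.02],
    [-0.25, 2.5, 0.1, -0.005, 0.024, -0.016],
    [-0.3, 2.5, 0.1, -0.004, 0.024, -0.016],
    [-0.35, 2.5, 0.1, -0.004, 0.024, -0.016],
    [-0.4, 2.5, 0.1, -0.004, 0.024, -0.016],
  ],
)

```text
clock: 11.03
eef_pos: [0.5293, -0.0487, 0.2374]
tool_rot: [-0.095, 0.988, -0.001, 0.122]
wrist_force: [0.2, -0.4, -3.4]
grip_width: 0.0346
grasp_force: 61.1
```

Emit:
move_arm(
  commands=[
    [-0.4, 2.5, 0.1, -0.004, 0.024, -0.016],
    [-0.5, 2.45, 0.1, -0.004, 0.024, -0.016],
    [-0.5, 2.45, 0.1, -0.004, 0.024, -0.016],
    [-0.55, 2.45, 0.1, -0.004, 0.024, -0.016],
    [-0.6, 2.45, 0.1, -0.004, 0.024, -0.016],
  ],
)

```text
clock: 11.45
eef_pos: [0.5279, 0.077, 0.2344]
tool_rot: [-0.135, 0.989, -0.002, 0.061]
wrist_force: [0.9, 0.4, -3.2]
grip_width: 0.0346
grasp_force: 61.1
```

Emit:
move_arm(
  commands=[
    [-0.65, 2.4, 0.1, -0.004, 0.024, -0.016],
    [-0.7, 2.4, 0, -0.004, 0.024, -0.016],
    [-0.7, 2.4, 0, -0.004, 0.024, -0.016],
    [-0.75, 2.4, 0, -0.004, 0.024, -0.016],
    [-0.8, 2.4, 0, -0.004, 0.024, -0.016],
  ],
)

```text
clock: 11.87
eef_pos: [0.5266, 0.2022, 0.2343]
tool_rot: [-0.175, 0.985, -0.002, 0.0]
wrist_force: [1.2, -0.2, -2.4]
grip_width: 0.0347
grasp_force: 61.1
```

Emit:
move_arm(
  commands=[
    [0, 0, 0, 0, 0, 0],
    [0, 0, 0, 0, 0, 0],
    [0, 0, 0, 0, 0, 0],
  ],
)

```text
clock: 12.12
eef_pos: [0.5269, 0.2009, 0.2339]
tool_rot: [-0.174, 0.985, -0.002, 0.001]
wrist_force: [0.3, -0.1, -3.3]
grip_width: 0.0349
grasp_force: 61.1
```

Run:
```python
from h import *
import pickle
np.set_printoptions(precision=4,suppress=True)
o=arm.get_obs();p,R=pose();print(p,o['wrist_force'],o['wrist_torque'],o['grip_width'],o['joints'])
print('cm',R.inv().apply(np.array([.526,.2015,.2])-p)*100,'turn',(R.inv()*down(3.49)).as_rotvec())
s=snap('wrist');pickle.dump(s,open('w4.pkl','wb'))
# predicted lap features
h=R.apply([-.032,0,.0075])+p; t=R.apply([0,0,-.0185])+p;print('pred hole,hub top,face centre',proj(s,[h,t,R.apply([0,0,.0075])+p]))
v=cv2.cvtColor(s['image'],cv2.COLOR_BGR2HSV);m=cv2.inRange(v,(100,130,40),(130,255,255))
k,l,st,ce=cv2.connectedComponentsWithStats(m);print([(st[i].tolist(),ce[i].round(1)) for i in range(1,k) if st[i,4]>100])
g=cv2.cvtColor(s['image'],cv2.COLOR_BGR2GRAY);a,b=proj(s,[h])[0].astype(int);w=g[max(b-14,0):b+15,a-14:a+15];print(a,b);print(w[::2,::2])
```

```text
[0.5269 0.2009 0.2339] [ 0.2549 -0.07   -3.3303] [ 0.0066 -0.0302 -0.012 ] 0.03491534374878796 [ 0.367   0.3468  0.1511  1.3743 -0.0048  0.0162]
cm [0.0715 0.1026 3.3864] turn [-0.0048  0.0008  0.0024]
pred hole,hub top,face centre [[285.5503 317.0341]
 [285.1952 287.9615]
 [285.4884 262.4795]]
[([244, 225, 86, 104, 6770], array([287.1, 277.3]))]
285 317
[[ 73  73  78  72  62  74  61  59  55  58  59  70  64  70  79]
 [ 78  78  77  77  96  82  85  68  70  69  64  73  83  78  76]
 [ 79  74  75  78  95  96  94  78  80  73  76  79  81  73  79]
 [ 78  82  80  83  89  82  82  72  79  80  76  75  78  80  75]
 [ 69  78  75  82  89 115  69  73  74  80 137 124 106  66  72]
 [132 103 100  63 123 140 144 139 100 115 133 125 129 133 122]
 [129 129 132 134 131 143 143 142 129 126 127 126 130 126 130]
 [127 131 127 125 128 142 142 135 130 122 128 124 126 126 129]
 [128 128 129 127 136 145 141 127 125 125 125 125 127 129 128]
 [114 128 128 129 127 125 132 128 126 125 120 126 125 124 127]
 [119 114 112 126 127 124 130 131 128 130 127 125 125 125 121]
 [116 114 118 116 115 125 127 127 128 130 126 123 124 118 114]
 [119 118 120 116 119 116 120 125 130 125 128 116 120 119 118]
 [153 102  83  99 103 104 112 112 118 115 113 114 103 100  97]
 [213 203 201 192 189 189 186 189 185 185 186 190 187 192 200]]
```

Emit:
move_arm(
  commands=[
    [0, 0.1, 1.5, -0.005, 0, 0.002],
    [0, 0, 1.5, 0, 0, 0],
    [0, 0, 1.5, 0, 0, 0],
    [0, 0, 0.8, 0, 0, 0],
    [0, 0, 0.2, 0, 0, 0],
  ],
)

```text
clock: 12.58
eef_pos: [0.5261, 0.2011, 0.1777]
tool_rot: [-0.173, 0.985, 0.0, -0.0]
wrist_force: [-0.5, -0.0, -3.3]
grip_width: 0.0348
grasp_force: 61.2
```

Emit:
move_arm(
  commands=[
    [0, 0, 0.4, 0, 0, 0],
    [0, 0, 0.4, 0, 0, 0],
    [0, 0, 0.4, 0, 0, 0],
    [0, 0, 0.3, 0, 0, 0],
    [0, 0, 0, 0, 0, 0],
  ],
)

```text
clock: 13.0
eef_pos: [0.5267, 0.2022, 0.1633]
tool_rot: [-0.174, 0.985, 0.0, 0.0]
wrist_force: [-0.0, -0.3, -3.5]
grip_width: 0.0346
grasp_force: 61.2
```

Run:
```python
from h import *
np.set_printoptions(precision=4,suppress=True)
o=arm.get_obs();p,R=pose();print(p,o['wrist_force'],o['wrist_torque'],o['grip_width'],(R.inv()*down(3.49)).as_rotvec())
```

```text
[0.5267 0.2022 0.1633] [-0.0234 -0.3002 -3.5425] [ 0.0245 -0.0096  0.038 ] 0.03459905522782948 [0.0003 0.0003 0.0005]
```

Emit:
move_arm(
  commands=[
    [0, 0, 0.2, 0, 0, 0],
    [0, 0, 0.2, 0, 0, 0],
    [0, 0, 0.2, 0, 0, 0],
    [0, 0, 0.2, 0, 0, 0],
    [0, 0, 0, 0, 0, 0],
  ],
)

```text
clock: 13.42
eef_pos: [0.5263, 0.2016, 0.1551]
tool_rot: [-0.173, 0.985, -0.0, -0.0]
wrist_force: [-2.7, -3.9, -4.4]
grip_width: 0.0345
grasp_force: 61.1
```

Run:
```python
from h import *
np.set_printoptions(precision=4,suppress=True)
o=arm.get_obs();p,R=pose();print(p,o['wrist_force'],o['wrist_torque'],o['grip_width'])
```

```text
[0.5263 0.2016 0.1551] [-2.6551 -3.855  -4.4079] [-0.9643  0.4422 -0.0103] 0.03445300648868469
```

Emit:
move_arm(
  commands=[
    [0.06, -0.04, 0, 0, 0, 0],
    [0, 0, 0.2, 0, 0, 0],
    [0, 0, 0.2, 0, 0, 0],
    [0, 0, 0.2, 0, 0, 0],
    [0, 0, 0, 0, 0, 0],
  ],
)

```text
clock: 13.83
eef_pos: [0.5262, 0.2014, 0.1492]
tool_rot: [-0.174, 0.985, 0.0, 0.0]
wrist_force: [-1.4, -3.9, -3.9]
grip_width: 0.0347
grasp_force: 61.2
```

Run:
```python
from h import *
np.set_printoptions(precision=4,suppress=True)
o=arm.get_obs();p,R=pose();print(p,o['wrist_force'],o['wrist_torque'],o['grip_width'])
```

```text
[0.5262 0.2014 0.1492] [-1.3567 -3.9453 -3.8976] [-0.7721  0.3838  0.0407] 0.03471515363554399
```

Emit:
move_arm(
  commands=[
    [0.05, -0.07, 0, 0, 0, 0],
    [0, 0, 0.25, 0, 0, 0],
    [0, 0, 0.25, 0, 0, 0],
    [0, 0, 0.25, 0, 0, 0],
    [0, 0, 0, 0, 0, 0],
  ],
)

```text
clock: 14.25
eef_pos: [0.5261, 0.2009, 0.1416]
tool_rot: [-0.174, 0.985, 0.0, 0.0]
wrist_force: [0.1, -0.2, -3.3]
grip_width: 0.0343
grasp_force: 61.2
```

Run:
```python
from h import *
np.set_printoptions(precision=4,suppress=True)
o=arm.get_obs();p,R=pose();print(p,o['wrist_force'],o['wrist_torque'],o['grip_width'])
```

```text
[0.5261 0.2009 0.1416] [ 0.1312 -0.2203 -3.2954] [-0.0481  0.0027 -0.0003] 0.034270413712125046
```

Emit:
move_arm(
  commands=[
    [0, 0, 0.2, 0, 0, 0],
    [0, 0, 0.2, 0, 0, 0],
    [0, 0, 0.2, 0, 0, 0],
    [0, 0, 0, 0, 0, 0],
  ],
)

```text
clock: 14.58
eef_pos: [0.526, 0.2008, 0.1357]
tool_rot: [-0.174, 0.985, 0.0, 0.0]
wrist_force: [-0.3, -0.2, -3.6]
grip_width: 0.0346
grasp_force: 61.2
```

Run:
```python
from h import *
np.set_printoptions(precision=4,suppress=True)
o=arm.get_obs();p,R=pose();print(p,o['wrist_force'],o['wrist_torque'],o['grip_width'])
```

```text
[0.526  0.2008 0.1357] [-0.2823 -0.1507 -3.5596] [-0.0235  0.0187  0.0293] 0.03455919490197975
```

Emit:
move_arm(
  commands=[
    [0, 0, 0.15, 0, 0, 0],
    [0, 0, 0.15, 0, 0, 0],
    [0, 0, 0.15, 0, 0, 0],
    [0, 0, 0, 0, 0, 0],
  ],
)

```text
clock: 14.92
eef_pos: [0.5261, 0.2008, 0.1314]
tool_rot: [-0.174, 0.985, 0.0, 0.0]
wrist_force: [-0.6, 0.0, -2.1]
grip_width: 0.0349
grasp_force: 61.2
```

Run:
```python
from h import *
np.set_printoptions(precision=4,suppress=True)
o=arm.get_obs();p,R=pose();print(p,o['wrist_force'],o['wrist_torque'],o['grip_width'])
```

```text
[0.5261 0.2008 0.1314] [-0.5638  0.0187 -2.0679] [-0.0058  0.0385 -0.0171] 0.03493937654924096
```

Emit:
move_arm(
  commands=[
    [0, 0, 0.15, 0, 0, 0],
    [0, 0, 0.15, 0, 0, 0],
    [0, 0, 0.1, 0, 0, 0],
    [0, 0, 0, 0, 0, 0],
  ],
)

```text
clock: 15.25
eef_pos: [0.5261, 0.2008, 0.1274]
tool_rot: [-0.174, 0.985, 0.0, 0.0]
wrist_force: [-0.1, -0.0, -3.0]
grip_width: 0.0344
grasp_force: 61.2
```

Run:
```python
from h import *
np.set_printoptions(precision=4,suppress=True)
o=arm.get_obs();p,R=pose();print(p,o['wrist_force'],o['wrist_torque'],o['grip_width'])
```

```text
[0.5261 0.2008 0.1274] [-0.0975 -0.0131 -3.0279] [-0.026  -0.0017  0.0651] 0.034408954998807216
```

Emit:
move_arm(
  commands=[
    [0, 0, 0.1, 0, 0, 0],
    [0, 0, 0.1, 0, 0, 0],
    [0, 0, 0, 0, 0, 0],
  ],
)

```text
clock: 15.5
eef_pos: [0.5261, 0.2008, 0.1255]
tool_rot: [-0.174, 0.985, 0.0, 0.0]
wrist_force: [0.1, -0.2, -2.5]
grip_width: 0.0345
grasp_force: 61.2
```

Run:
```python
from h import *
np.set_printoptions(precision=4,suppress=True)
o=arm.get_obs();p,R=pose();print(p,o['wrist_force'],o['wrist_torque'],o['grip_width'])
```

```text
[0.5261 0.2008 0.1255] [ 0.1438 -0.2433 -2.5443] [-0.04   -0.0085  0.0559] 0.03447918698009333
```

Emit:
move_arm(
  commands=[
    [0, 0, 0.1, 0, 0, 0],
    [0, 0, 0.05, 0, 0, 0],
    [0, 0, 0, 0, 0, 0],
  ],
)

```text
clock: 15.75
eef_pos: [0.5263, 0.2009, 0.1244]
tool_rot: [-0.174, 0.985, 0.0, 0.0]
wrist_force: [-0.2, -0.1, -0.6]
grip_width: 0.0349
grasp_force: 61.4
```

Run:
```python
from h import *
np.set_printoptions(precision=4,suppress=True)
o=arm.get_obs();p,R=pose();print(p,o['wrist_force'],o['wrist_torque'],o['grip_width'])
```

```text
[0.5263 0.2009 0.1244] [-0.1906 -0.1239 -0.5757] [-0.0162  0.0661  0.0165] 0.03487094304532064
```

Emit:
move_arm(
  commands=[
    [0, 0, 0.05, 0, 0, 0],
    [0, 0, 0.03, 0, 0, 0],
    [0, 0, 0, 0, 0, 0],
  ],
)

```text
clock: 16.0
eef_pos: [0.5263, 0.2009, 0.1243]
tool_rot: [-0.174, 0.985, 0.0, 0.001]
wrist_force: [-5.1, -2.8, 11.7]
grip_width: 0.0347
grasp_force: 63.1
```

Run:
```python
from h import *
np.set_printoptions(precision=4,suppress=True)
o=arm.get_obs();p,R=pose();print(p,o['wrist_force'],o['wrist_torque'],o['grip_width'])
```

```text
[0.5263 0.2009 0.1243] [-5.0702 -2.8247 11.72  ] [-0.3159  1.1203  0.0188] 0.03472255736781396
```

Contact comes at the height expected for home on the flange. I'll release and lift straight up.

Emit:
move_arm(
  commands=[
    [0, 0, -0.06, 0, 0, 0],
    [0, 0, 0, 0, 0, 0],
  ],
)

```text
clock: 16.17
eef_pos: [0.5263, 0.2009, 0.1243]
tool_rot: [-0.174, 0.985, 0.0, 0.001]
wrist_force: [-2.0, -2.1, 6.7]
grip_width: 0.0349
grasp_force: 62.4
```

Emit:
move_arm(
  commands=[
    [0, 0, 0, 0, 0, 0],
    [0, 0, 0, 0, 0, 0],
    [0, 0, 0, 0, 0, 0],
    [0, 0, 0, 0, 0, 0],
    [0, 0, -0.3, 0, 0, 0],
  ],
  jaw=5.5,
)

```text
clock: 16.58
eef_pos: [0.5259, 0.2007, 0.1266]
tool_rot: [-0.174, 0.985, 0.0, -0.0]
wrist_force: [0.5, 0.4, -1.4]
grip_width: 0.0548
grasp_force: 0.0
```

Emit:
move_arm(
  commands=[
    [0, 0, -1, 0, 0, 0],
    [0, 0, -2, 0, 0, 0],
    [0, 0, -3, 0, 0, 0],
    [0, 0, -3, 0, 0, 0],
    [0, 0, -3, 0, 0, 0],
  ],
)

```text
clock: 17.0
eef_pos: [0.5258, 0.2006, 0.2493]
tool_rot: [-0.174, 0.985, 0.0, 0.001]
wrist_force: [2.0, -0.5, -0.2]
grip_width: 0.0547
grasp_force: 0.0
```

Emit:
move_arm(
  commands=[
    [1.5, 0, -2, 0, 0, 0],
    [2, 0, 0, 0, 0, 0],
    [2, 0, 0, 0, 0, 0],
    [0, 0, 0, 0, 0, 0],
    [0, 0, 0, 0, 0, 0],
  ],
)

```text
clock: 17.42
eef_pos: [0.4742, 0.1819, 0.2682]
tool_rot: [-0.174, 0.985, 0.0, 0.001]
wrist_force: [0.6, 0.2, 0.3]
grip_width: 0.055
grasp_force: 0.0
```

Run:
```python
from h import *
import pickle
o=arm.get_obs();print(o['eef_pos'],o['wrist_force'],o['clock'])
S={n:snap(n) for n in('scene','wrist')};pickle.dump(S,open('s9.pkl','wb'))
a=S['scene']['image'];b=S['wrist']['image']
f=lambda im,w,h:cv2.resize(im,(w,h),interpolation=cv2.INTER_CUBIC)
cv2.imwrite('pics/fin.png',np.vstack([np.hstack([f(a[130:280,260:460],400,300),f(b,400,300)]),np.hstack([f(a[60:360,60:460],400,300),f(a[140:230,310:430],400,300)])]))
print(proj(S['wrist'],[[.526,.2007,.152],[.526,.2007,.118]]))
```

```text
[0.47420561 0.18186629 0.26821568] [0.62665761 0.19944933 0.34984211] 17.4167
[[286.07166438 266.99439946]
 [286.16634128 251.7759343 ]]
```

View pics/fin.png

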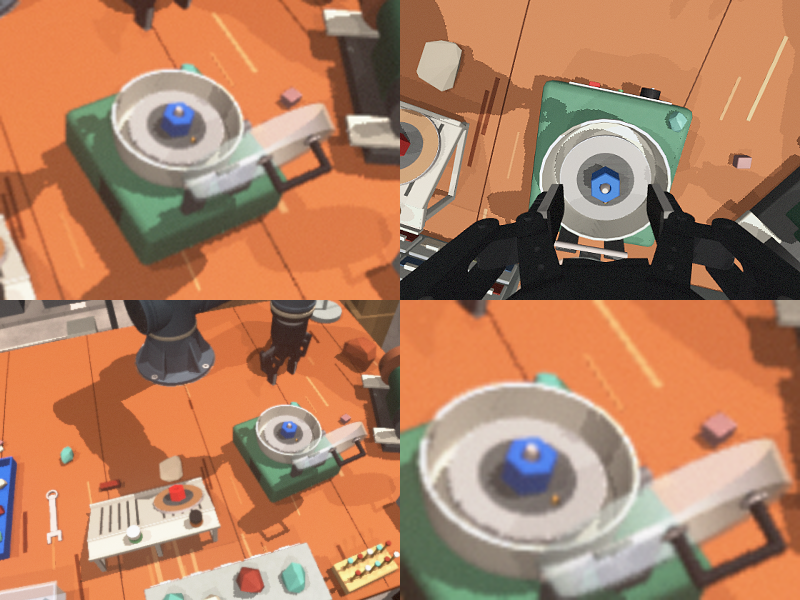

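The lap lies level in the bowl, with the shaft tip through the hub at (180,112) and the brass pin showing in its drive hole at (555,497). The hood leans back open, the red lap and the other items look undisturbed, and the arm is clear.

```bash
python3 -c "
from h import *
print(arm.hand_in())"
```

```text
the job is handed in; nothing more can be done
None
```

The hood is open and leaning back, and the blue-hub lap is down over the shaft and drive pin, flat on the flange and released; the job was handed in at about 17.5 s, with a brief wrist-force reading of about 100 N (limit 120 N) as the fingers pulled off the hood handle, when joint 3 also read 1.353 rad against its 1.35 limit.

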